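Lower the booth screen and hold the carrier of bushings up level

ROBOT

A 6-joint arm with a two-finger parallel gripper is mounted at the origin on the work surface. World frame = base frame: x ahead of the robot, y to its left, z up, the work surface at z = 0. Lengths are in m, angles in rad, forces in N, time in s.
With the tool pointing down it reaches from about 0.35 to 0.775 m from the base axis. Payload 7.3 kg.
Tool frame: the origin (TCP) lies between the finger pads, 19 mm behind the fingertips; this is the grasp point; z points along the fingers, y is the line along which they close (so a half turn about z gives the same grasp; the last joint's range is limited). The gripper opens to 92 mm and grips with 3 to 60 N. Pads are 19 mm wide; open, the fingers measure 130 mm over their backs; the gripper's body (75 mm by 190 mm) begins 47 mm behind the grasp point.
Start: joints at [-1.279, 0.342, 1.524, -0, 1.275, -0.146], TCP at [0.223, -0.475, 0.246] pointing down, gripper open.
Joint ranges: [-2.53, 2.53], [-0.77, 2.02], [0.04, 2.7], [-1, 4.14], [0.28, 2.66], [-3.11, 3.11]. Speed limits (rad/s): [2.57, 2.57, 3.14, 3.14, 3.14, 3.14].

INTERFACE

Orientations are given as [roll, pitch, yaw] about the fixed x, y, z axes, in that order (R = Rz(yaw) Ry(pitch) Rx(roll)).
In Python, from cell import robot, eyes gives the robot as it stands. The module is installed in compiled form; this text tells all that it offers.
- The arm moves only by the shell command python3 -m handwheel 'ROWS' [FORCE]. ROWS is JSON, one flat list of numbers, 5 for each row, row after row: the shift along the world's x, y, z in mm, then the turn about the world's z in rad, then the opening, from 0 (shut) to 1 (fully open). In form: [x, y, z, spin, jaw, x, y, z, spin, jaw, ...]. A call has 1 to 8 rows; each row shifts and turns the commanded pose from where the row before left it; what a row does not reach is not made up. A row lasts 1/10 s, in which the tool goes at most 50 mm and 8.59 degrees, less where a joint would pass 70% of its speed; a pose out of reach is approached as far as the arm can. A call with a gripper value outside its range is refused whole. The fingers move at their own pace and stop on an object; FORCE is the grip in N (left out, the last holds). Time passes only in rows, so rows that do not move let the fingers close. It gives the time, the measured TCP pose, the force, the opening and the grip force at its end, in the units of the state.
- robot.observe(): the state, without advancing time (a new reading comes with each control period).
- eyes.read_camera(name): name is "scene" or "top"; returns (picture, depth): 384x512x3 uint8, blue, green, red; 384x512 float32, m along the optical axis (not along the pixel's ray), 0 where there is no reading.
- eyes.calibration(name): a dict with "fx", "fy", "cx", "cy" (pixels), "dist_coeffs" ([k1, k2, p1, p2, k3] as OpenCV has them; the pictures are not rectified), "world_to_cam" (4x4, takes a point from world to camera coordinates). Camera axes: x right, y down, z forward; pixel columns grow to the right and rows downward; lengths in m; the calibration is good to about 2 mm. A picture is of the moment at which its call begins. calibration takes no time and is no camera call.
- robot.hand_in(): hands the job in; it is judged then, once.
The state is a dict: "time": time; "qpos": joint angles; "qvel": joint speeds; "joint_efforts": joint torques, N m; "tool_pos": TCP position; "tool_rot": TCP orientation; "contact_force": force on the tool from outside, world axes, zero at the start; "torque": the same for the moment, N m; "opening": finger opening in m; "grip_force": force on a finger pad.
Only numpy, scipy, OpenCV 4.12 (cv2) and the standard library are available. Lean on these libraries where they do the work, as an engineer would, in place of code of your own. Each camera call takes 0.05 s, during which the arm holds its last target. There are 200 camera calls.

TASK

Slide the clear front screen of the downdraft booth all the way down, then take the blue-handled carrier with the brass bushings by its handle and lift it, kept level, until its underside is at least 10 cm above the booth's deck, with every bushing still in it. Finish while holding it there, by its handle, steady and level over the deck and touching nothing else; do not put it down. Leave the orange-handled carrier and the other things on the bench where they are.

Things in the scene. Friction and masses are not known exactly. Their poses are not given: they have to be found in the camera images.
- booth: Grey open-topped downdraft booth fixed to the bench, 300 (x) x 500 (y) mm; origin under the centre of its base, z up, front (with the screen) towards its -x. Its flat perforated deck is 50 mm above the origin. Low rims: sides (y = +-246) reach 110 mm, back (x = +147) 95 mm. Two aluminium screen posts 26 mm square, 250 mm high, stand at x = -166, y = +-238.
- sash (a joint): How far the clear front screen is raised, m: 0 = fully down against its stop, 0.12 = fully up. It slides straight up and down in the posts, stays where it is left (friction), and needs about 4 N to push down, 14 N to lift.
- sash_handle (a point): Middle of the screen's handle: a black round bar 12 mm thick, 140 mm long along the booth's y, on a leg at each end, centred 35 mm above the yellow top rail (12 mm thick) of the 6 mm clear screen. It lies in the booth's plane x = -166 mm, 141 mm above the bench when the screen is fully down, and rises with it. Pinch it from above, fingers either side of the screen, or push it down.
- carrier: Aluminium carrier with a BLUE handle, an open tray 130 (its x) x 90 (its y) x 28 mm high, 3 mm walls and floor, standing loose on the deck, about 0.25 kg empty. Origin at the centre of its underside, z up. The handle is a straight 14 x 14 mm bar along its x over the whole length, its centre 85 mm above the origin, on a 14 mm wide post at each end; free space 123 mm long between the posts.
- carrier_grip (a point): Middle of the blue carrier's handle bar, 85 mm above the middle of its underside.
- other_carrier: The same carrier with an ORANGE handle and four dark pins fixed in it; stands on the deck too. To be left alone. Origin at the centre of its underside.
- bushing0: Loose brass flanged bushing standing in the blue carrier: flange 26 mm across, 26 mm high, 50 g. Origin at the centre of its underside.
- bushing1: Loose brass flanged bushing standing in the blue carrier: flange 26 mm across, 26 mm high, 50 g. Origin at the centre of its underside.
- bushing2: Loose brass flanged bushing standing in the blue carrier: flange 26 mm across, 26 mm high, 50 g. Origin at the centre of its underside.
- cup: White takeaway coffee cup with a black lid, 82 mm across, 116 mm high; origin under its centre. Bystander.
- can: Blue-labelled can, 60 mm across, 150 mm high; origin under its centre. Bystander.
- wrench: Steel wrench lying on the bench. Origin under its middle. Bystander.
- screwdriver: Screwdriver with a red handle lying on the bench. Origin under its middle. Bystander.
- brush: Bench brush lying on the bench. Origin under its middle. Bystander.
Not all that is in view belongs to the job. What is shaped like the carrier but green or pink is not meant.

How it is judged:
On the way, in this order (a step that is already met when the one before it is completed fails the run):
1. the screen is fully down while the blue carrier still stands on the deck (value of joint sash below 0.008 m and z of carrier in the frame of booth below 0.056 m), for 0.2 s.
2. the blue carrier is lifted clear of the deck, level, by the gripper (z of carrier in the frame of booth above 0.08 m and angle between carrier's own z axis and vertical below 0.15 rad and contact force between carrier and the fingers above 2 N and contact force between carrier and booth below 0.1 N), for 0.2 s.
At the end, for the whole second after the job is handed in: Screen under 12 mm from its stop; blue carrier held by its handle (TCP within 75 mm of its middle), underside over 96 mm above the deck, centre over it, within 0.12 rad of level, under 20 mm/s and 0.15 rad/s, not touching booth or other carrier; all three bushings inside it (value of joint sash below 0.012 m and z of carrier in the frame of booth above 0.146 m and x of carrier in the frame of booth between -0.15 and 0.15 m and y of carrier in the frame of booth between -0.25 and 0.25 m and angle between carrier's own z axis and vertical below 0.12 rad and linear speed of carrier below 0.02 m/s and angular speed of carrier below 0.15 rad/s and contact force between carrier and the fingers above 2 N and distance between the grasp point and carrier_grip below 0.075 m and contact force between carrier and booth below 0.1 N and contact force between carrier and other_carrier below 0.1 N and x of bushing0 in the frame of carrier between -0.062 and 0.062 m and y of bushing0 in the frame of carrier between -0.043 and 0.043 m and z of bushing0 in the frame of carrier between -0.005 and 0.03 m and x of bushing1 in the frame of carrier between -0.062 and 0.062 m and y of bushing1 in the frame of carrier between -0.043 and 0.043 m and z of bushing1 in the frame of carrier between -0.005 and 0.03 m and x of bushing2 in the frame of carrier between -0.062 and 0.062 m and y of bushing2 in the frame of carrier between -0.043 and 0.043 m and z of bushing2 in the frame of carrier between -0.005 and 0.03 m); the arm keeps its last pose, push and grip.
It fails at once if the blue carrier is tipped by more than 0.35 rad (angle between carrier's own z axis and vertical above 0.35 rad).
It fails at once if the blue carrier is lifted while the screen is still up (z of carrier in the frame of booth above 0.07 m and value of joint sash above 0.03 m).
It fails at once if the orange carrier or a bystander is moved by more than 30 mm (distance of any of other_carrier, cup, can, wrench, screwdriver, brush from where it was at the start of the episode above 0.03 m).
It also fails if it takes over 42 s, if anything falls off the work surface, if the arm or the gripper's body presses on something with over 40 N, if the wrist force passes 120 N, or if a joint passes its speed limit or range.

## Working session

There is one attempt and no reset: what is moved stays moved. The work goes in short steps, Python scripts to look and compute and a shell command to move; the robot and the scene stay as the last step left them, time stands still between calls to the robot, and variables do not carry over. Pictures are saved under pics/ and viewed, at most 10 in all, crops included, and the job is handed in when it is done.

```bash
mkdir -p pics
cat > h.py <<'E'
import numpy as np, cv2
from cell import robot, eyes
def cam(n):
    p,d=eyes.read_camera(n); c=eyes.calibration(n)
    return p,d,c
def K(c): return np.array([[c["fx"],0,c["cx"]],[0,c["fy"],c["cy"]],[0,0,1.]])
def ray(c,uv):
    q=cv2.undistortPoints(np.array(uv,float).reshape(-1,1,2),K(c),np.array(c["dist_coeffs"],float)).reshape(-1,2)
    T=np.linalg.inv(np.array(c["world_to_cam"])); d=np.c_[q,np.ones(len(q))]@T[:3,:3].T
    return T[:3,3],d
def plane(c,uv,z):
    o,d=ray(c,uv); return o+d*((z-o[2])/d[:,2])[:,None]
def pts(c,uv,dep):
    o,d=ray(c,uv); return o+d*np.asarray(dep)[:,None]
E
python3 - <<'E'
from h import *
for n in("scene","top"):
    p,d,c=cam(n); cv2.imwrite(f"pics/{n}0.png",p); np.savez(f"{n}0.npz",p=p,d=d)
    print(n,np.round(np.linalg.inv(c["world_to_cam"]),3).tolist(),c["fx"])
print(robot.observe())
E
```

```text
scene [[0.126, 0.629, -0.767, 1.238], [0.992, -0.063, 0.112, -0.142], [0.022, -0.775, -0.632, 0.724], [0.0, 0.0, 0.0, 1.0]] 358.0963446457327
top [[0.015, -0.993, 0.118, 0.341], [-1.0, -0.013, 0.015, -0.068], [-0.013, -0.118, -0.993, 1.289], [0.0, 0.0, 0.0, 1.0]] 434.0704909197774
{'time': 0.1, 'qpos': array([-1.27900691e+00,  3.42640061e-01,  1.52487602e+00,  6.33187704e-06,
        1.27538464e+00, -1.46003535e-01]), 'qvel': array([ 1.17823940e-03, -9.16712013e-04, -1.74202928e-03, -4.39628225e-04,
       -9.73217927e-04,  8.59582853e-05]), 'joint_efforts': array([ 2.33865685e-03, -4.32003343e+01, -2.44695175e+01,  7.19865435e-02,
        5.26276580e-02, -4.56157215e-05]), 'tool_pos': array([ 0.22249854, -0.47517481,  0.24493705]), 'tool_rot': array([-3.14029938e+00, -1.96295728e-04,  4.37790977e-01]), 'contact_force': array([ 0.49681408, -0.6052637 ,  0.18408729]), 'torque': array([ 0.00305263,  0.01134289, -0.03516359]), 'grip_force': 0.0, 'opening': 0.09196799422784592}
```

View pics/scene0.png

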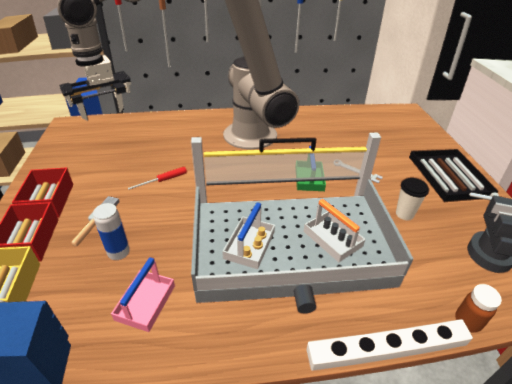

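View pics/top0.png

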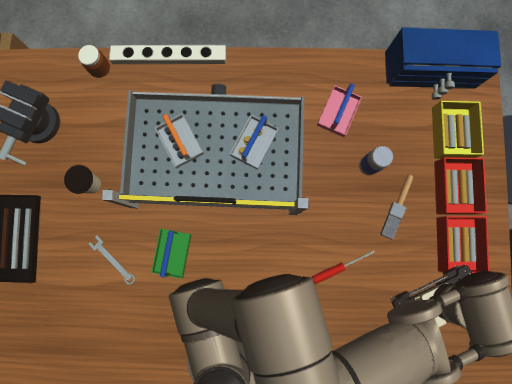

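Top view: the candidates are the blue handle on the silver tray with brass (255,137), the pink decoy (343,105), the green decoy (170,253) and the orange carrier (178,140). I choose (255,137), which is at (250,222) in the scene view. The sash handle is the black bar at (205,201) in top and (288,140) in scene.

Run:
```python
from h import *
A={n:np.load(f"{n}0.npz") for n in("scene","top")}
crop=cv2.resize(A["top"]["p"][85:215,95:315],None,fx=3.4,fy=3.4,interpolation=cv2.INTER_CUBIC)[:600]
cv2.imwrite("pics/crop1.png",crop)
def mask(n,box,f):
    p=A[n]["p"];h=cv2.cvtColor(p,cv2.COLOR_BGR2HSV).astype(int);x0,y0,x1,y1=box
    m=np.zeros(p.shape[:2],bool);m[y0:y1,x0:x1]=f(h)[y0:y1,x0:x1];v,u=np.nonzero(m);return np.c_[u,v]
blue=lambda h:(abs(h[...,0]-112)<14)&(h[...,1]>140)
yel=lambda h:(abs(h[...,0]-28)<6)&(h[...,1]>150)
blk=lambda h:(h[...,2]<50)
def rep(t,n,uv):
    c=eyes.calibration(n);d=A[n]["d"][uv[:,1],uv[:,0]];ok=d>0;P=pts(c,uv[ok],d[ok])
    lo,hi=np.percentile(P,[3,97],axis=0)
    print(t,n,len(uv),"med",np.median(P,0).round(4),"lo",lo.round(4),"hi",hi.round(4))
    return P
for n,b in(("top",(235,110,275,165)),("scene",(230,195,270,245))): 
    uv=mask(n,b,blue);P=rep("blue",n,uv); Q=P[P[:,2]>np.percentile(P[:,2],60)-.008]
    _,_,V=np.linalg.svd(Q[:,:2]-Q[:,:2].mean(0));print(" ax",V[0],"mid",Q.mean(0).round(4))
    for z in(.142,.135):
        R=plane(eyes.calibration(n),uv,z);(cc,sz,an)=cv2.minAreaRect(R[:,:2].astype(np.float32)*1000);print(" rect",z,np.round(cc,1),np.round(sz,1),round(an,1))
for n,b in(("top",(115,188,300,215)),("scene",(200,140,372,160))):
    rep("yellow",n,mask(n,b,yel))
for n,b in(("top",(170,190,240,210)),("scene",(255,132,322,156))):
    rep("black",n,mask(n,b,blk))
c=eyes.calibration("top");print("posts",plane(c,[[109,196],[303,204]],.25).round(4).tolist())
print("backcorners",plane(c,[[131,94],[303,98]],.1).round(4).tolist())
```

```text
blue top 208 med [ 0.6289 -0.0708  0.1418] lo [ 0.5754 -0.0996  0.1353] hi [ 0.6793 -0.0444  0.1465]
 ax [-0.89612607  0.44379959] mid [ 0.6271 -0.0712  0.1419]
 rect 0.142 [627. -71.] [ 12.9 124.6] 63.2
 rect 0.135 [628.8 -71. ] [ 13.  125.3] 63.2
blue scene 214 med [ 0.6373 -0.0729  0.14  ] lo [ 0.5804 -0.0991  0.1345] hi [ 0.6869 -0.0435  0.1423]
 ax [ 0.89201742 -0.45200101] mid [ 0.6354 -0.0723  0.1397]
 rect 0.142 [637. -72.] [ 13.7 131.1] 63.7
 rect 0.135 [629.8 -71.1] [ 13.9 132.7] 63.7
yellow top 606 med [0.4422 0.0361 0.2087] lo [ 0.4338 -0.1647  0.2043] hi [0.4525 0.2596 0.2135]
yellow scene 212 med [0.4487 0.0607 0.205 ] lo [ 0.1257 -0.1601 -0.0036] hi [0.4562 0.3945 0.2083]
black top 261 med [0.4429 0.0465 0.2438] lo [ 0.4371 -0.0218  0.2386] hi [0.4483 0.117  0.2476]
black scene 202 med [0.4493 0.0457 0.2379] lo [ 0.446  -0.0243  0.2139] hi [0.453  0.1187 0.2429]
posts [[0.4466, 0.2808, 0.25], [0.4336, -0.1901, 0.25]]
backcorners [[0.7571, 0.2837, 0.1], [0.749, -0.2087, 0.1]]
```

View pics/crop1.png

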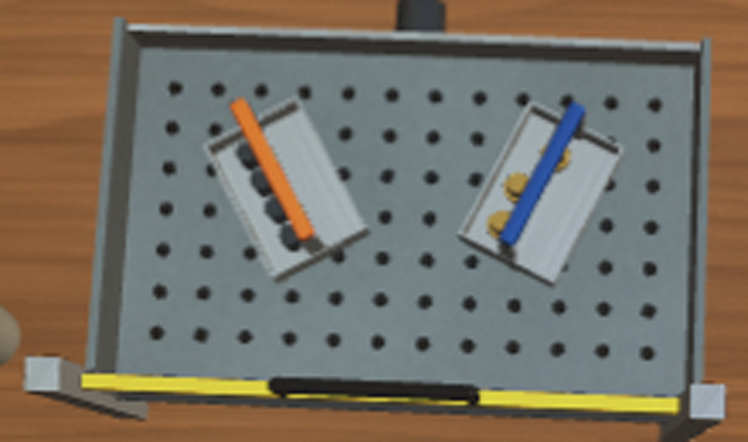

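```bash
python3 -m handwheel '[0,0,50,0.138,0.5, 0,0,50,0.138,0.5, 18,43,0,0.138,0.5, 18,43,0,0.138,0.5, 18,43,0,0.138,0.5, 18,43,0,0.138,0.5, 18,43,0,0.138,0.5, 18,43,0,0.138,0.5]' 30; python3 -m handwheel '[18,44,0,0,0.5, 18,44,0,0,0.5, 19,44,0,0,0.5, 19,44,0,0,0.5, 19,44,0,0,0.5, 19,43,0,0,0.5, 0,0,0,0,0.5, 0,0,0,0,0.5]'
```

```text
time: 0.9
tool_pos: [0.3307, -0.2156, 0.3454]
tool_rot: [3.142, -0.0, 1.547]
contact_force: [1.0, -0.1, 0.4]
opening: 0.0458
grip_force: 0.0
time: 1.7
tool_pos: [0.4424, 0.0464, 0.345]
tool_rot: [-3.14, 0.0, 1.545]
contact_force: [-0.7, -0.4, -0.0]
opening: 0.0457
grip_force: 0.0
```

Run:
```python
from h import *
A=np.load("top0.npz");p=A["p"];h=cv2.cvtColor(p,cv2.COLOR_BGR2HSV).astype(int)
m=((h[...,0]>12)&(h[...,0]<32)&(h[...,1]>110)&(h[...,2]>90)).astype(np.uint8);M=np.zeros_like(m);M[118:165,230:280]=m[118:165,230:280]
n,l,s,ce=cv2.connectedComponentsWithStats(M)
c=eyes.calibration("top")
for i in range(1,n):
    P=plane(c,[ce[i]],.079)[0];r=P[:2]-[.630,-.071];print(ce[i].round(1),s[i,4],P.round(4),"along",r@[.895,-.446],"across",r@[.446,.895])
```

```text
[260.2 132.2] 8 [ 0.6528 -0.0886  0.079 ] along 0.02831358689116791 across -0.005592479737315356
[246.2 139.1] 32 [ 0.6325 -0.0487  0.079 ] along -0.0077634607116812615 across 0.021073711529212204
[241. 150.] 27 [ 0.6006 -0.0344  0.079 ] along -0.04265634368737518 across 0.019655030683010687
```

```bash
python3 -m handwheel '[0,0,-40,0,0.5, 0,0,-40,0,0.5, 0,0,-27,0,0.5, 0,0,0,0,0, 0,0,0,0,0, 0,0,0,0,0, 0,0,0,0,0]' 30
```

```text
time: 2.4
tool_pos: [0.4434, 0.0451, 0.2401]
tool_rot: [3.138, 0.0, 1.541]
contact_force: [-0.1, -0.1, 0.9]
opening: 0.0186
grip_force: 0.0
```

```bash
python3 -m handwheel '[0,0,0,0,0, 0,0,0,0,0, 0,0,-10,0,0, 0,0,-15,0,0, 0,0,-15,0,0]' 30
```

```text
time: 2.9
tool_pos: [0.4431, 0.0454, 0.1992]
tool_rot: [3.139, 0.001, 1.542]
contact_force: [-1.2, -1.4, 6.5]
opening: 0.011
grip_force: 30.0
```

Gripped, and the screen is moving down (6.5 N).

```bash
python3 -m handwheel '[0,0,-15,0,0, 0,0,-15,0,0, 0,0,-10,0,0, 0,0,-8,0,0, 0,0,-6,0,0, 0,0,-4,0,0, 0,0,0,0,0]' 30
```

```text
time: 3.6
tool_pos: [0.4431, 0.0454, 0.1417]
tool_rot: [3.14, 0.0, 1.542]
contact_force: [-3.1, -1.1, 11.5]
opening: 0.0111
grip_force: 30.0
```

```bash
python3 -m handwheel '[0,0,-2,0,0, 0,0,-2,0,0, 0,0,0,0,0, 0,0,0,0,0]' 30
```

```text
time: 4.0
tool_pos: [0.4432, 0.0454, 0.1399]
tool_rot: [3.138, 0.001, 1.542]
contact_force: [-10.8, -1.8, 36.1]
opening: 0.0109
grip_force: 30.0
```

The force climbed to 36 N against the stop, so the screen is down. Releasing and rising.

```bash
python3 -m handwheel '[0,0,2,0,0.5, 0,0,0,0,0.5, 0,0,0,0,0.5, 0,0,0,0,0.5, 0,0,40,0,0.5, 0,0,50,0,0.5, 0,0,50,0,0.5, 0,0,0,0,0.5]' 30
python3 - <<'E'
from h import *
for n in("scene","top"):
    p,d,c=cam(n); np.savez(f"{n}1.npz",p=p,d=d)
    if n=="scene": cv2.imwrite("pics/scene1.png",cv2.resize(p[90:300,150:430],None,fx=2.5,fy=2.5))
E
```

```text
time: 4.8
tool_pos: [0.4454, 0.0454, 0.2845]
tool_rot: [3.13, 0.0, 1.542]
contact_force: [0.3, -0.4, -0.1]
opening: 0.0456
grip_force: 0.0
```

View pics/scene1.png

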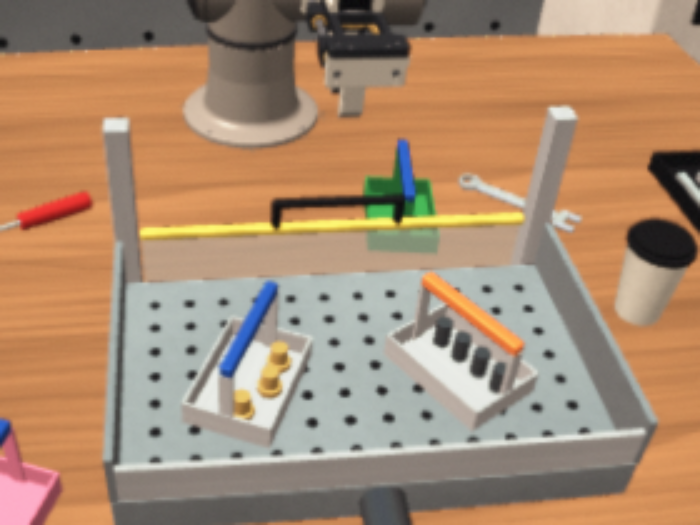

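The crop shows the screen fully down (yellow rail low, at about (330,225)), and the blue carrier undisturbed with its three brass bushings. Moving over its handle.

```bash
python3 -m handwheel '[22.5,-14.5,0,0.142,0.6, 22.5,-14.5,0,0.142,0.6, 22.5,-14.5,0,0.142,0.6, 22.5,-14.5,0,0.142,0.6, 23,-14.5,0,0.142,0.6, 23,-14.5,0,0.142,0.6, 23,-14.5,0,0.142,0.6, 23,-14.5,0,0.142,0.6]' 40; python3 -m handwheel '[0,0,-40,0,0.6, 0,0,-40,0,0.6, 0,0,0,0,0.6, 0,0,0,0,0.6]'
python3 - <<'E'
from h import *
p,d,c=cam("scene"); cv2.imwrite("pics/scene2.png",cv2.resize(p[130:290,180:400],None,fx=3,fy=3))
E
```

```text
time: 5.7
tool_pos: [0.6247, -0.071, 0.2755]
tool_rot: [-3.141, -0.005, 2.684]
contact_force: [0.0, 0.5, -0.0]
opening: 0.055
grip_force: 0.0
time: 6.1
tool_pos: [0.624, -0.0703, 0.1972]
tool_rot: [-3.141, -0.004, 2.678]
contact_force: [0.5, -0.6, -0.4]
opening: 0.0551
grip_force: 0.0
```

View pics/scene2.png

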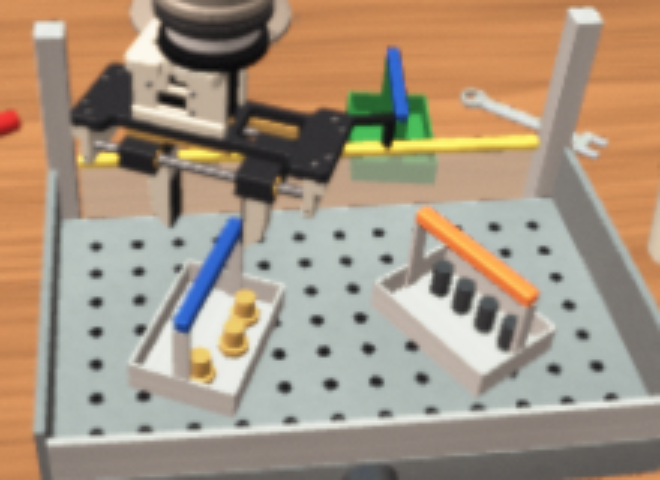

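The fingers straddle the blue bar, at about (208,270) in the crop. Descending the remaining 62 mm and closing.

```bash
python3 -m handwheel '[3,0,-30,0,0.6, 0,0,-20,0,0.6, 0,0,-12,0,0.6, 0,0,0,0,0, 0,0,0,0,0, 0,0,0,0,0, 0,0,0,0,0, 0,0,0,0,0]' 50;  python3 -m handwheel '[0,0,0,0,0, 0,0,0,0,0, 0,0,0,0,0]' 50
```

```text
time: 6.95
tool_pos: [0.6279, -0.0706, 0.1373]
tool_rot: [3.141, 0.001, 2.678]
contact_force: [-0.2, -0.2, 0.4]
opening: 0.0196
grip_force: 0.0
time: 7.25
tool_pos: [0.6277, -0.0708, 0.1369]
tool_rot: [-3.141, 0.001, 2.678]
contact_force: [-1.3, -1.4, 2.5]
opening: 0.0135
grip_force: 50.0
```

```bash
python3 -m handwheel '[0,0,3,0,0, 0,0,6,0,0, 0,0,9,0,0, 0,0,9,0,0, 0,0,6,0,0, 0,0,3,0,0, 0,0,0,0,0, 0,0,0,0,0]'
python3 - <<'E'
from h import *
p,d,c=cam("scene"); cv2.imwrite("pics/scene3.png",cv2.resize(p[130:290,180:400],None,fx=3,fy=3))
E
```

```text
time: 8.05
tool_pos: [0.6274, -0.0704, 0.1724]
tool_rot: [-3.142, -0.0, 2.678]
contact_force: [0.2, -0.6, -4.8]
opening: 0.0138
grip_force: 50.0
```

View pics/scene3.png

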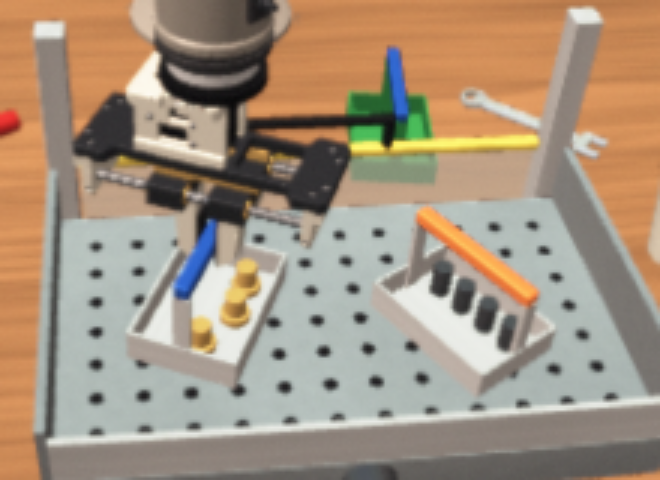

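The carrier hangs off the deck with all three bushings at about (245,275), (236,305) and (202,335). Lifting on.

```bash
python3 -m handwheel '[0,0,5,0,0, 0,0,12,0,0, 0,0,16,0,0, 0,0,18,0,0, 0,0,16,0,0, 0,0,12,0,0, 0,0,6,0,0, 0,0,2,0,0]'; python3 -m handwheel '[0,0,0,0,0, 0,0,0,0,0, 0,0,0,0,0, 0,0,0,0,0, 0,0,0,0,0, 0,0,0,0,0]'
python3 - <<'E'
from h import *
p,d,c=cam("scene"); cv2.imwrite("pics/scene4.png",cv2.resize(p[110:290,180:400],None,fx=3,fy=3))
h=cv2.cvtColor(p,cv2.COLOR_BGR2HSV).astype(int);m=(abs(h[...,0]-112)<14)&(h[...,1]>140);m[:,:225]=0;m[:,275:]=0;m[:150]=0;m[245:]=0
v,u=np.nonzero(m);D=d[v,u];P=pts(c,np.c_[u,v][D>0],D[D>0]);s=(P[:,:2]-[.628,-.07])@[.895,-.446];k=abs(s)<.08
print(k.sum(),s[k].min(),s[k].max(),"slope",np.polyfit(s[k],P[k,2],1),P[k].mean(0))
# tray floor/rim plane: pale low-saturation points at tray height
v,u=np.mgrid[150:270,205:290];v=v.ravel();u=u.ravel();P=pts(c,np.c_[u,v],d[v,u])
o=P-[.628,-.071,0];a=o[:,:2]@[.895,-.446];b=o[:,:2]@[.446,.895]
k=(abs(a)<.055)&(abs(b)<.037)&(P[:,2]>.14)&(P[:,2]<.2)
A=np.c_[a,b,np.ones(len(a))][k]
z=P[k,2];w=np.ones(len(z),bool)
for _ in range(6):
    s=np.linalg.lstsq(A[w],z[w],rcond=None)[0];w=abs(z-A@s)<.005
print("floor",s,w.sum(),k.sum())
E
```

```text
time: 8.9
tool_pos: [0.6277, -0.0705, 0.2604]
tool_rot: [3.141, 0.001, 2.678]
contact_force: [0.3, -0.1, -5.2]
opening: 0.0137
grip_force: 50.0
time: 9.5
tool_pos: [0.6276, -0.0705, 0.2594]
tool_rot: [3.142, -0.0, 2.678]
contact_force: [0.3, -0.8, -4.7]
opening: 0.0133
grip_force: 50.0
164 -0.010515816568448908 0.06638528904511011 slope [-0.03510564  0.26317214] [ 0.66072926 -0.08511787  0.2619071 ]
floor [0.04728793 0.10421016 0.17681877] 382 633
```

View pics/scene4.png

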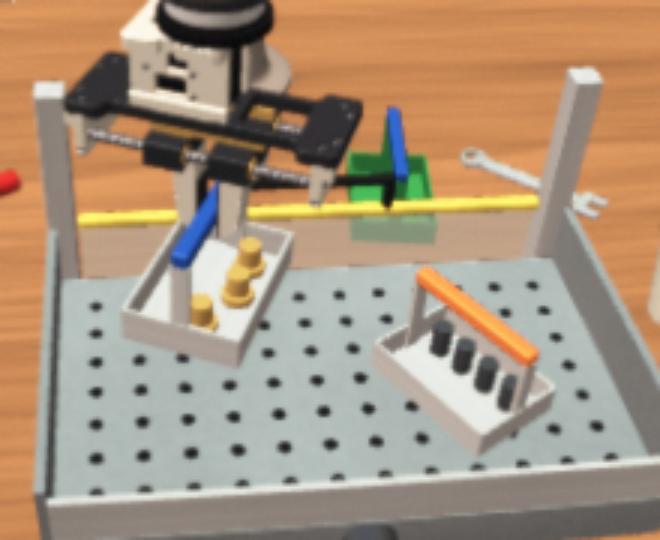

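Run:
```python
from h import *
p,d,c=cam("scene");h=cv2.cvtColor(p,cv2.COLOR_BGR2HSV).astype(int)
v,u=np.mgrid[150:270,205:290];v=v.ravel();u=u.ravel();g=(h[v,u,1]<40)&(h[v,u,2]>120);v=v[g];u=u[g];P=pts(c,np.c_[u,v],d[v,u])
o=P-[.628,-.071,0];a=o[:,:2]@[.895,-.446];b=o[:,:2]@[.446,.895]
k=(abs(a)<.052)&(abs(b)<.036)&(P[:,2]>.163)&(P[:,2]<.188)
A=np.c_[a,b,np.ones(len(a))][k];z=P[k,2];w=np.ones(len(z),bool)
for _ in range(8):
    s=np.linalg.lstsq(A[w],z[w],rcond=None)[0];w=abs(z-A@s)<.004
print("floor",s,w.sum(),k.sum())
# front edge corners along b: top rim
uv=[[180+122/3,110+315/3],[180+242/3,110+343/3]]
for z in(.19,.2,.21):
    R=plane(c,uv,z);print(z,R.round(4).tolist(),np.linalg.norm(R[1]-R[0]))
for q in uv:
    x,y=map(int,np.round(q)); print(pts(c,[[x,y+1]],[d[y+1,x]]).round(4),pts(c,[[x,y+3]],[d[y+3,x]]).round(4))
print(robot.observe()["tool_pos"])
```

```text
floor [-0.0012519  -0.00436164  0.17428182] 337 338
0.19 [[0.6639, -0.1386, 0.19], [0.7015, -0.0558, 0.19]] 0.09092792954603723
0.2 [[0.6747, -0.1387, 0.2], [0.7115, -0.0574, 0.2]] 0.08922564964685686
0.21 [[0.6854, -0.1387, 0.21], [0.7215, -0.059, 0.21]] 0.08752336974767648
[[ 0.6673 -0.138   0.1901]] [[ 0.6686 -0.1383  0.1854]]
[[ 0.6932 -0.0537  0.1797]] [[ 0.6929 -0.0534  0.1733]]
[ 0.62757557 -0.07048468  0.25948433]
```

The tray floor is level to 0.005 rad, its underside is about 12 cm above the deck, and it is steady.

```bash
python3 -c "
from cell import robot
print(robot.hand_in())"
```

```text
the job is handed in; nothing more can be done
None
```

I slid the screen down to its stop and handed the job in with the blue carrier held level by its handle, its underside about 12 cm above the deck and all three bushings in it; the hand-in did not return a verdict.

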